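Put the spilled parts back in their drawers

ROBOT

A 6-joint arm with a two-finger parallel gripper is mounted at the origin on a cart in front of the work surface, level with it; the furniture and walls round the work are solid. World frame = base frame: x ahead of the robot, y to its left, z up, the work surface at z = 0. Lengths are in mm, angles in rad, forces in N, time in s.
With the tool pointing down it reaches from about 350 to 875 mm from the base axis. Payload 4.2 kg.
Tool frame: the origin (TCP) lies midway between the tips of the shut fingers; the grasp point (between the pads) lies 19 mm behind it; z points along the fingers, y is the line along which they close (so a half turn about z gives the same grasp; the last joint's range is limited). The gripper opens to 85 mm and grips with 20 to 120 N. Pads are 22 mm wide; open, the fingers measure 114 mm over their backs; the gripper's body (76 mm by 85 mm) begins 54 mm behind the grasp point. The pads swing forward as they close: fully open they stand 13 mm farther back than shut.
Start: joints at [1.419, 0.385, 0.008, 0, -1.194, -0.259], TCP at [249.556, 572.993, 231.312] pointing down, gripper open.
Joint ranges: [-3.14, 3.14], [-1.21, 2.06], [-1.07, 1.41], [-3.16, 2.05], [-2.99, -0.16], [-3.1, 3.1]. Speed limits (rad/s): [2.79, 2.79, 3.14, 3.14, 3.14, 3.14].

INTERFACE

Orientations are given as a unit quaternion [x, y, z, w].
In Python, from bench import * gives the robot as it stands.
- The arm moves only by the tool drive_tool, never from a script. Its argument "plan" is a list that holds one entry, the list of rows, each a list of 5 numbers: the closure, from -1 (fully open) to 1 (shut), then the shift along the world's x, y, z in mm, then the turn about the world's z in degrees. A call has 1 to 20 rows; each row shifts and turns the commanded pose from where the row before left it; what a row does not reach is not made up. A row lasts 1/12 s, in which the tool goes at most 41.7 mm and 7.16 degrees, less where a joint would pass 70% of its speed; a pose out of reach is approached as far as the arm can. A call is refused whole if a number of a shift passes 41.7 or a number of a turn 7.16, either way. A call with a gripper value outside its range is refused whole. The fingers move at their own pace and stop on an object; the grip force is fixed at half the most. Time passes only in rows, so rows that do not move let the fingers close. It gives the time, the measured TCP pose, the force, the opening and the grip force at its end, in the units of the state.
- read_state(): the state, without advancing time (a new reading comes with each control period).
- get_image(name): name is "scene" or "side" or "wrist"; returns (picture, depth): 420x560x3 uint8, red, green, blue; 420x560 float32, mm along the optical axis (not along the pixel's ray), 0 where there is no reading.
- camera_model(name): a dict with "fx", "fy", "cx", "cy" (pixels), "R" (3x3) and "t" (3): a world point X has camera coordinates R X + t; the wrist camera has in their place "mount" (4x4, takes a point from camera to tool coordinates, whose origin is the TCP and whose axes are the flange's). Camera axes: x right, y down, z forward; pixel columns grow to the right and rows downward; lengths in mm; the calibration is good to about 2 mm. A picture is of the moment at which its call begins: read the wrist's pose just before it. camera_model takes no time and is no camera call.
- job_done(): hands the job in; it is judged then, once.
The state is a dict: "clock": time; "joints": joint angles; "joint_vel": joint speeds; "joint_efforts": joint torques, N m; "position": TCP position; "ee_rot": TCP orientation; "contact_force": force on the tool from outside, world axes, zero at the start; "wrist_torque": the same for the moment, N m; "gripper_width": finger opening in mm; "grasp_force": force on a finger pad.
Only numpy, scipy, OpenCV 4.12 (cv2) and the standard library are available. Lean on these libraries where they do the work, as an engineer would, in place of code of your own. Each camera call takes 0.05 s, during which the arm holds its last target. There are 200 camera calls.

TASK

Four small parts from the small-parts store are lying loose on the bench. Put each one back into the open drawer of its own kind, shown by the sample part fixed on top of each drawer's case (both push fittings go into the same drawer, whatever their finish), then push all three drawers fully shut.

Things in the scene. Friction and masses are not known exactly. Their poses are not given: they have to be found in the camera images.
- fitting_plain: Straight push fitting of nickel-grey metal: an upright round, waisted part, 17 mm in diameter at both ends and thinner in the middle, 34 high, about 12 g. Origin: centre of its underside, z up its axis.
- fitting_brass: Straight push fitting of the same form and size (17 mm in diameter, 34 high, waisted) in brass. Origin: centre of its underside, z up its axis.
- bush: Shouldered turned bush of grey steel, 26 mm in diameter at the foot, with a narrower neck and a bore at the top, 18 high in all, about 60 g. Origin: centre of its underside, z up its axis.
- collar: Black flat shaft collar (thick ring) with a plain bore, 38 mm in outer diameter, 14 high, about 50 g, lying flat. Origin: centre of its underside, z up its axis.
- drawer_fitting_bay (a point): Middle, at inner floor height, of the bay of the grey drawer in the case with a push fitting on its roof; moves with the drawer. x points to the back of the case (the way it is pushed shut), y left, z up; modules stand turned up to 7 degrees. Inside: 110 mm wide, floor 7 mm above the bench, from 33 in front of (-x) to 44 behind this point; side walls 2.5 thick, up to 38 above the bench.
- drawer_bush_bay (a point): Middle, at inner floor height, of the bay of the grey drawer in the case with a shouldered bush on its roof; moves with the drawer. x points to the back of the case (the way it is pushed shut), y left, z up; modules stand turned up to 7 degrees. Inside as the fitting drawer. Open by q, the bay is clear of the case roof up to q - 33 mm behind this point.
- drawer_collar_bay (a point): Middle, at inner floor height, of the bay of the grey drawer in the case with a black collar on its roof; moves with the drawer. x points to the back of the case (the way it is pushed shut), y left, z up; modules stand turned up to 7 degrees. Front panel: 122 mm wide, 4 to 51 above the bench, its outer face 38 in front of this point; below 9 a finger lip stands out 8 more.
- drawer_fitting (a joint): How far the drawer under the sample push fitting is open, m: 0 = fully shut at its stop, 0.068 = fully open; starts at 0.056 to 0.066. Three alike modules: fixed blue steel case 85 mm deep (x), 124 wide, 56 high, drawer open towards the robot, the sample bonded on its roof 18 behind the middle, its top at most 92 above the bench.
- drawer_bush (a joint): How far the drawer under the sample bush is open, m: 0 = fully shut at its stop, 0.068 = fully open; starts at 0.056 to 0.066. All drawers slide with about 2 N of friction, stay where left, and do not latch or spring back.
- drawer_collar (a joint): How far the drawer under the sample collar is open, m: 0 = fully shut at its stop, 0.068 = fully open; starts at 0.056 to 0.066. Inside as the fitting drawer. Tall furniture stands behind the guide rail (x over 0.60 m), and a stand's beam hangs 0.22 m over the bench at the far left (x over 0.50, y over 0.29 m): travel in front of both.

How it is judged (in metres and radians):
At the end, for the whole second after the job is handed in: Both push fittings lie in the fitting drawer, the bush in the bush drawer and the collar in the collar drawer (each on the drawer's floor, within its walls, at rest, any way up), and each of the three drawers is shut to within 5 mm of its stop (x of fitting_plain in the frame of drawer_fitting_bay between -0.036 and 0.047 m and y of fitting_plain in the frame of drawer_fitting_bay between -0.055 and 0.055 m and z of fitting_plain in the frame of drawer_fitting_bay between -0.004 and 0.04 m and linear speed of each of fitting_plain, fitting_brass, bush, collar below 0.02 m/s and x of fitting_brass in the frame of drawer_fitting_bay between -0.036 and 0.047 m and y of fitting_brass in the frame of drawer_fitting_bay between -0.055 and 0.055 m and z of fitting_brass in the frame of drawer_fitting_bay between -0.004 and 0.04 m and x of bush in the frame of drawer_bush_bay between -0.036 and 0.047 m and y of bush in the frame of drawer_bush_bay between -0.055 and 0.055 m and z of bush in the frame of drawer_bush_bay between -0.004 and 0.04 m and x of collar in the frame of drawer_collar_bay between -0.036 and 0.047 m and y of collar in the frame of drawer_collar_bay between -0.055 and 0.055 m and z of collar in the frame of drawer_collar_bay between -0.004 and 0.04 m and value of joint each of drawer_fitting, drawer_bush, drawer_collar below 0.005 m); the robot touches nothing.
It also fails if it takes over 115 s, if anything falls off the work surface, if the arm or the gripper's body presses on something with over 40 N, if the wrist force passes 120 N, or if a joint passes its speed limit or range.

## Working session

There is one attempt and no reset: what is moved stays moved. The work goes in short steps, Python scripts to look and compute and a tool call to move; the robot and the scene stay as the last step left them, time stands still between calls to the robot, and variables do not carry over. Pictures are saved under pics/ and viewed, at most 14 in all, crops included, and the job is handed in when it is done.

Besides the shell and the picture viewer there is one more tool, called after ">>>" as name(argument=value, ...) on one line, values as JSON. drive_tool: Moves the arm, as the interface text tells. Its arguments: {"type":"object","properties":{"plan":{"type":"array"}},"required":["plan"]}

```bash
mkdir -p pics; ls; python3 - <<'E'
from bench import *
import cv2,numpy as np
s=read_state(); print(s)
for n in ["scene","side"]:
    p,d=get_image(n); cv2.imwrite(f"pics/{n}0.png",p[:,:,::-1]); np.save(f"pics/{n}0.npy",d); print(n,camera_model(n))
print(camera_model("wrist"))
E
```

```text
pics
{'clock': 0.0, 'joints': array([ 1.41859605e+00,  3.85532726e-01,  6.64898744e-03, -4.99685308e-04,
       -1.19395464e+00, -2.58584911e-01]), 'joint_vel': array([-0.00041945,  0.000801  , -0.00019034, -0.0005484 ,  0.0009075 ,
       -0.00111226]), 'joint_efforts': array([-1.70599462e-03, -3.92288268e+01,  1.88406676e+01,  4.18607891e+00,
       -4.58289942e-03, -3.75260100e-06]), 'position': array([249.34188647, 572.49448615, 230.24490218]), 'ee_rot': array([ 9.78961649e-01, -2.04041644e-01, -1.77604113e-04,  1.03192608e-03]), 'contact_force': array([0.40276595, 0.56110718, 0.54092172]), 'wrist_torque': array([ 0.09259277, -0.00671275, -0.0005805 ]), 'grasp_force': 0.0, 'gripper_width': 85.46366239648654}
scene {'fx': 466.4369107485869, 'fy': 466.4369107485869, 'cx': 276.6125192611197, 'cy': 209.11824389607403, 'R': array([[-0.85490246, -0.51876597, -0.00486283],
       [-0.38281698,  0.63713552, -0.66896151],
       [ 0.35013275, -0.57003527, -0.74328114]]), 't': array([389.1938422 , 277.82570562, 801.48800292])}
side {'fx': 388.5878136381275, 'fy': 388.5878136381275, 'cx': 279.6996448583628, 'cy': 208.05923743475384, 'R': array([[-0.97202318, -0.23425299, -0.01721833],
       [-0.13836534,  0.63029243, -0.76392833],
       [ 0.18980508, -0.74017362, -0.64507134]]), 't': array([458.45044075, 136.62092488, 851.04801873])}
{'fx': 344.7796835930027, 'fy': 344.7796835930027, 'cx': 279.6785921961617, 'cy': 205.88390814122295, 'mount': array([[ 2.05053066e-05, -9.58149390e-01, -2.86268659e-01,
         7.23128630e+01],
       [ 9.99999831e-01, -1.46794302e-04,  5.62954306e-04,
         7.00771440e-01],
       [-5.81416933e-04, -2.86268622e-01,  9.58149225e-01,
        -1.41758340e+02],
       [ 0.00000000e+00,  0.00000000e+00,  0.00000000e+00,
         1.00000000e+00]])}
```

View pics/scene0.png

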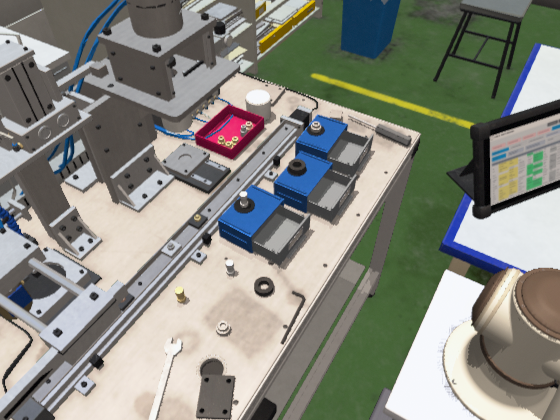

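View pics/side0.png

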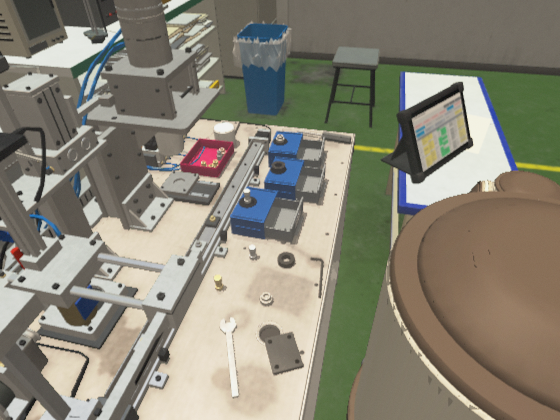

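The scene view shows fitting_plain (230,267), brass (180,294), collar (263,286) and bush (223,327). The drawers, nearest first, are fitting (265,225), collar (315,185) and bush (335,145). Next I measure using depth and ray casts.

```bash
cat > h.py <<'E'
import cv2,numpy as np
from bench import *
def cloud(d,c,R,t):
    v,u=np.mgrid[:d.shape[0],:d.shape[1]]
    P=np.dstack([(u-c["cx"])/c["fx"]*d,(v-c["cy"])/c["fy"]*d,d])
    return (P-t)@R   # R^T (P-t)
def ray(c,R,t,u,v,z):
    r=R.T@np.array([(u-c["cx"])/c["fx"],(v-c["cy"])/c["fy"],1]); o=-R.T@t
    return o+r*(z-o[2])/r[2]
E
python3 - <<'E'
from h import *
parts={"scene":dict(plain=(230,267),brass=(180,294),collar=(263,286),bush=(223,327)),"side":dict(plain=(252,252),brass=(218,283),collar=(286,259),bush=(266,298))}
H=dict(plain=34,brass=34,collar=14,bush=18)
for n in parts:
    c=camera_model(n);p=cv2.imread(f"pics/{n}0.png");d=np.load(f"pics/{n}0.npy")
    W=cloud(d,c,c["R"],c["t"])
    for k,(u,v) in parts[n].items():
        s=np.s_[v-20:v+20,u-20:u+20]; w=W[s]; 
        m=((w[...,2]>5)&(w[...,2]<45)).astype(np.uint8)
        nl,L,st,ce=cv2.connectedComponentsWithStats(m)
        i=min(range(1,nl),key=lambda i:np.hypot(*(ce[i]-20))-0.1*st[i,4]**.5)
        q=w[L==i]; top=q[q[:,2]>H[k]-4]
        print(n,k,len(q),"zmax %.1f"%np.percentile(q[:,2],95),"bench z %.1f"%np.median(w[m==0][:,2]),"top c",top.mean(0).round(1),"mid",((top.min(0)+top.max(0))/2).round(1),"ext",np.ptp(top,axis=0).round(0))
    hsv=cv2.cvtColor(p,cv2.COLOR_BGR2HSV)
    m=(cv2.inRange(hsv,(100,120,50),(125,255,255))>0)&(abs(W[...,2]-56)<5)&(W[...,0]<650)&(W[...,0]>300)
    nl,L,st,ce=cv2.connectedComponentsWithStats(m.astype(np.uint8))
    for i in range(1,nl):
        if st[i,4]>150:
            q=W[L==i]; r=cv2.minAreaRect(q[:,:2].astype(np.float32)); print(n,"roof",ce[i].round(),np.median(q[:,2]).round(1),np.round(r[0],1),np.round(r[1],1),round(r[2],1))
            # drawer region
            g=(abs(W[...,1]-r[0][1])<60)&(W[...,0]<r[0][0]-45)&(W[...,0]>r[0][0]-140)&(W[...,2]>30)&(W[...,2]<58)
            q=W[g]; r=cv2.minAreaRect(q[:,:2].astype(np.float32)); f=q[q[:,2]>45]
            print("   drawer",len(q),np.round(r[0],1),np.round(r[1],1),round(r[2],1),"panel",f.mean(0).round(1),np.ptp(f,axis=0).round(1), "line",np.polyfit(f[:,1],f[:,0],1).round(3))
E
```

```text
scene plain 110 zmax 34.9 bench z -0.5 top c [518.   75.8  33.3] mid [517.8  76.1  33.1] ext [16. 15.  6.]
scene brass 121 zmax 35.1 bench z -0.4 top c [563.  176.3  33.3] mid [563.9 175.8  33.5] ext [15. 16.  7.]
scene collar 245 zmax 15.6 bench z -0.4 top c [440.8  74.3  13.4] mid [440.8  73.9  13.5] ext [38. 38.  7.]
scene bush 161 zmax 18.8 bench z -0.4 top c [456.6 186.6  17.1] mid [457.4 186.   17.5] ext [19. 20.  7.]
scene roof [322. 135.] 55.8 [ 537.1 -348.1] [ 86.1 124.4] 3.4
   drawer 256 [ 457.  -349.9] [116.3  68.1] 89.6 panel [ 427.2 -349.1   49.5] [  8.8 112.1   8.1] line [-3.50000e-02  4.15129e+02]
scene roof [304. 175.] 55.7 [ 507.8 -202.2] [127.7  87.2] 89.6
   drawer 344 [ 431.7 -202.3] [119.8  61. ] 89.7 panel [ 405.  -199.5   49.3] [  6.2 119.3   7.7] line [-1.00000e-03  4.04799e+02]
scene roof [251. 212.] 55.7 [548.2 -48.7] [127.2  85.5] 88.5
   drawer 409 [469.2 -47.8] [118.3  67.1] 89.6 panel [440.1 -44.4  49.6] [  8.3 117.4   9.2] line [3.00000e-02 4.41474e+02]
side plain 83 zmax 34.1 bench z -1.5 top c [516.9  76.6  32.6] mid [517.4  76.9  32.3] ext [14. 15. 
[... 178 characters left out ...]
d [440.3  74.3  12.6] ext [36. 40.  5.]
side bush 124 zmax 17.9 bench z -1.4 top c [456.3 186.7  16.5] mid [456.8 186.6  16.7] ext [19. 19.  5.]
side roof [287. 144.] 54.0 [ 537.1 -349.1] [ 83.4 123.9] 2.1
   drawer 114 [ 456.6 -350.6] [ 67.2 116.9] 0.2 panel [ 427.1 -346.2   47.8] [  8.7 111.7   4.7] line [-4.20000e-02  4.12538e+02]
side roof [286. 172.] 54.2 [ 506.2 -203.2] [ 83.8 125.9] 0.8
   drawer 166 [ 430.9 -202.7] [ 58.7 118.9] 0.9 panel [ 404.9 -199.8   48.6] [  5.  118.    4.9] line [ -0.    404.838]
side roof [256. 206.] 54.4 [547.3 -48.2] [123.8  84.7] 87.7
   drawer 235 [469.1 -46.9] [117.   66.3] 90.0 panel [440.  -43.9  48.9] [  7.4 115.4   5.7] line [3.20000e-02 4.41392e+02]
```

>>> drive_tool(plan=[[[-0.4,10,-19,-4,-7],[-0.4,10,-19,-4,-7],[-0.4,10,-19,-4,-7],[-0.4,10,-19,-4,-7],[-0.4,10,-19,-4,-7],[-0.4,10,-19,-4,-7],[-0.4,10,-19,-4,-7],[-0.4,10,-19,-4,-7],[-0.4,10,-19,-4,-7],[-0.4,10,-19,-4,-7],[-0.4,10,-19,-4,-7],[-0.4,10,-19,-4,-7],[-0.4,10,-19,-4,-7],[-0.4,10,-19,-4,-7],[-0.4,10,-19,-4,-7],[-0.4,10,-19,-4,-7],[-0.4,10,-19,-4,-7],[-0.4,10,-19,-4,-7],[-0.4,10,-19,-4,-7],[-0.4,10,-19,-4,-7]]])

```text
clock: 1.77
position: [449.7, 191.9, 150.9]
ee_rot: [-0.14, 0.99, -0.0, -0.0]
contact_force: [-0.2, -0.6, 0.3]
gripper_width: 59.6
grasp_force: 0.0
```

>>> drive_tool(plan=[[[-0.4,3,-3,-20,-7],[-0.4,4,-2.5,-20,-7],[-0.4,0,0,-30,-2.3],[-0.4,0,0,-30,0],[-0.4,0,0,-20,0],[-0.4,0,0,-10,0],[-0.4,0,0,-10,0],[-0.4,0,0,-7,0],[-0.4,0,0,0,0],[-0.4,0,0,0,0]]])

```text
clock: 2.6
position: [456.5, 187.4, 4.2]
ee_rot: [-0.001, 1.0, -0.0, -0.0]
contact_force: [0.7, -0.5, 0.4]
gripper_width: 59.9
grasp_force: 0.0
```

>>> drive_tool(plan=[[[-0.4,0,-0.5,-3,0],[0.2,0,0,0,0],[1,0,0,0,0],[1,0,0,0,0],[1,0,0,0,0],[1,0,0,0,0],[1,0,0,0,0],[1,0,0,0,0]]])

```text
clock: 3.27
position: [456.7, 187.1, 2.1]
ee_rot: [-0.002, 1.0, 0.0, 0.0]
contact_force: [-2.0, -1.2, 5.6]
gripper_width: 22.4
grasp_force: 58.7
```

>>> drive_tool(plan=[[[1,0,0,10,0],[1,0,0,20,0],[1,0,0,30,0],[1,0,0,30,0],[1,0,-15,30,0],[1,0,-30,0,0],[1,0,-36,0,0],[1,0,-36,0,0],[1,0,-36,0,0],[1,0,-36,0,0],[1,0,-36,0,0],[1,0,-36,0,0],[1,0,-36,0,0],[1,0,-36,0,0],[1,0,-36,0,0],[1,0,-36,0,0],[1,1,-36,0,0],[1,1,-36,0,0],[1,1,-36,0,0],[1,1,-25,0,0]]])

```text
clock: 4.93
position: [460.2, -353.8, 121.1]
ee_rot: [-0.001, 1.0, -0.0, 0.0]
contact_force: [0.5, 0.6, -0.3]
gripper_width: 22.1
grasp_force: 59.1
```

>>> drive_tool(plan=[[[1,0,2,-30,0],[1,0,0,-30,0],[1,0,0,-20,0],[1,0,0,-15,0],[1,0,0,-10,0],[1,0,0,-5,0],[1,0,0,0,0],[0.1,0,0,0,0],[0.1,0,0,0,0],[0.1,0,0,0,0],[0.1,0,0,0,0],[0.1,0,0,20,0],[0.1,0,0,30,0],[0.1,0,0,30,0],[0.1,0,0,30,0]]])

```text
clock: 6.18
position: [460.4, -349.0, 123.0]
ee_rot: [-0.001, 1.0, -0.0, 0.0]
contact_force: [0.3, 0.5, -0.2]
gripper_width: 38.5
grasp_force: 0.0
```

```bash
python3 - <<'E'
from h import *
for n in ["scene","side"]:
    p,d=get_image(n); cv2.imwrite(f"pics/{n}1.png",p[:,:,::-1]); np.save(f"pics/{n}1.npy",d)
a=cv2.imread("pics/scene1.png")[60:300,160:440]
cv2.imwrite("pics/c1.png",cv2.resize(a,None,fx=2.5,fy=2.5))
E
```

```text
(no output)
```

View pics/c1.png

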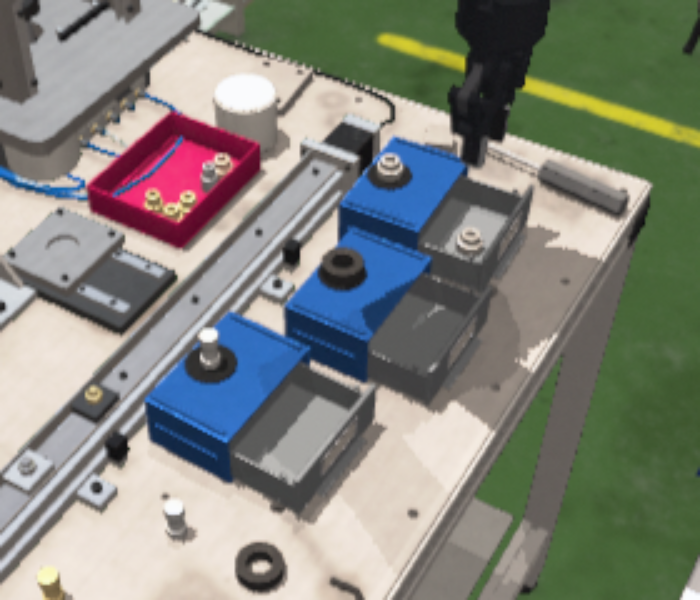

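The crop shows the bush upright on its drawer floor (470,238 in the crop). The collar is next.

>>> drive_tool(plan=[[[-0.5,-2,15,0,0],[-0.5,-2,33,0,0],[-0.5,-2,36,0,0],[-0.5,-2,36,0,0],[-0.5,-2,36,0,0],[-0.5,-2,36,0,0],[-0.5,-2,36,0,0],[-0.5,-2,36,0,0],[-0.5,-2,36,0,0],[-0.5,-2,36,0,0],[-0.5,0,36,0,0],[-0.5,0,36,0,0],[-0.5,0,15,-20,0],[-0.5,0,0,-30,0],[-0.5,0,0,-30,0],[-0.5,0,0,-20,0],[-0.5,0,0,-10,0],[-0.5,0,0,0,0],[-0.5,0,0,0,0]]])

```text
clock: 7.87
position: [440.4, 73.9, 11.1]
ee_rot: [-0.002, 1.0, -0.0, -0.0]
contact_force: [-0.4, -0.0, -0.5]
gripper_width: 63.7
grasp_force: 0.0
```

>>> drive_tool(plan=[[[-0.5,0,0,-5,0],[-0.5,0,0,-5,0],[1,0,0,0,0],[1,0,0,0,0],[1,0,0,0,0],[1,0,0,0,0],[1,0,0,0,0],[1,0,0,0,0],[1,0,0,10,0],[1,0,0,20,0],[1,0,0,30,0],[1,0,0,30,0],[1,0,0,30,0]]])

```text
clock: 8.95
position: [440.2, 73.8, 122.6]
ee_rot: [-0.001, 1.0, 0.0, -0.0]
contact_force: [1.5, 0.9, 0.2]
gripper_width: 35.1
grasp_force: 62.2
```

>>> drive_tool(plan=[[[1,0,-20,0,0],[1,0,-36,0,0],[1,0,-36,0,0],[1,0,-36,0,0],[1,0,-36,0,0],[1,0,-36,0,0],[1,-2,-36,0,0],[1,-2,-30,0,0],[1,0,-10,0,0],[1,0,0,-30,0],[1,0,0,-30,0],[1,0,0,-20,0],[1,0,0,-15,0],[1,0,0,-10,0],[1,0,0,-5,0],[1,0,0,0,0],[1,0,0,0,0]]])

```text
clock: 10.37
position: [436.9, -201.8, 11.6]
ee_rot: [-0.002, 1.0, -0.0, 0.0]
contact_force: [0.3, 0.0, -0.7]
gripper_width: 35.1
grasp_force: 62.2
```

>>> drive_tool(plan=[[[1,0,0,-2,0],[1,0,0,0,0],[-0.2,0,0,0,0],[-0.2,0,0,0,0],[-0.2,0,0,0,0],[-0.2,0,0,0,0],[-0.2,0,0,20,0],[-0.2,0,0,30,0],[-0.2,0,0,30,0],[-0.2,0,20,30,0],[-0.2,0,36,0,0],[-0.2,0,36,0,0],[-0.2,0,36,0,0],[-0.2,16,36,0,0],[-0.2,16,36,0,0],[-0.2,16,36,0,0],[-0.2,16,32,0,0],[-0.2,16,10,0,0],[-0.2,0,0,0,0]]])

```text
clock: 11.95
position: [519.6, 79.1, 119.5]
ee_rot: [-0.003, 1.0, 0.0, 0.002]
contact_force: [0.8, -0.9, -0.1]
gripper_width: 51.3
grasp_force: 0.0
```

>>> drive_tool(plan=[[[-0.2,0,0,-30,0],[-0.2,0,0,-30,0],[-0.2,0,0,-20,0],[-0.2,0,0,-15,0],[-0.2,0,0,-10,0],[-0.2,0,0,-8,0],[-0.2,0,0,0,0],[-0.2,0,0,0,0]]])

```text
clock: 12.62
position: [516.8, 75.9, 6.6]
ee_rot: [-0.001, 1.0, 0.0, 0.0]
contact_force: [0.7, -0.3, -0.3]
gripper_width: 51.7
grasp_force: 0.0
```

>>> drive_tool(plan=[[[1,0,0,0,0],[1,0,0,0,0],[1,0,0,0,0],[1,0,0,0,0],[1,0,0,0,0],[1,0,0,0,0],[1,0,0,0,0],[1,0,0,10,0],[1,0,0,20,0],[1,0,0,30,0],[1,0,0,30,0],[1,-10,-10,20,0],[1,-10,-28,0,0],[1,-10,-30,0,0],[1,-7,-30,0,0],[1,0,-30,0,0],[1,0,-15,0,0],[1,0,0,0,0]]])

```text
clock: 14.12
position: [478.9, -69.3, 116.8]
ee_rot: [0.0, 1.0, 0.0, 0.0]
contact_force: [-0.2, -0.8, -0.8]
gripper_width: 15.2
grasp_force: 58.6
```

>>> drive_tool(plan=[[[1,0,0,-30,0],[1,0,0,-30,0],[1,0,0,-20,0],[1,0,0,-10,0],[1,0,0,-8,0],[1,0,0,-2,0],[1,0,0,0,0],[1,0,0,0,0]]])

```text
clock: 14.78
position: [480.3, -66.7, 17.0]
ee_rot: [-0.002, 1.0, 0.0, 0.001]
contact_force: [-0.2, 0.2, 0.6]
gripper_width: 15.0
grasp_force: 58.5
```

>>> drive_tool(plan=[[[1,0,0,-2.5,0],[1,0,0,0,0],[0.4,0,0,0,0],[0.4,0,0,0,0],[0.4,0,0,0,0],[0.4,0,0,0,0],[0.4,0,0,10,0],[0.4,0,0,15,0],[0.4,0,0,25,0],[0.4,0,0,30,0],[0.4,0,0,25,0],[0.4,0,0,0,0]]])

```text
clock: 15.78
position: [483.0, -66.8, 123.9]
ee_rot: [-0.002, 1.0, 0.0, 0.005]
contact_force: [0.1, 0.3, -0.2]
gripper_width: 25.5
grasp_force: 0.0
```

```bash
python3 - <<'E'
from h import *
for n in ["scene"]:
    p,d=get_image(n); cv2.imwrite(f"pics/{n}2.png",p[:,:,::-1])
    a=p[60:360,130:440,::-1]; cv2.imwrite("pics/c2.png",cv2.resize(a,None,fx=1.9,fy=1.9))
c=camera_model("scene");W=cloud(np.load("pics/scene0.npy"),c,c["R"],c["t"])
for y in range(120,240,15):
    print(y,[(x,int(W[(abs(W[...,0]-x)<5)&(abs(W[...,1]-y)<8)][:,2].max(initial=-1))) for x in range(570,700,10)])
E
```

```text
120 [(570, 2), (580, 2), (590, 3), (600, 16), (610, 56), (620, 68), (630, 67), (640, 59), (650, -1), (660, -1), (670, -1), (680, 0), (690, 2)]
135 [(570, 2), (580, 2), (590, 2), (600, 1), (610, 56), (620, 57), (630, 57), (640, 58), (650, -1), (660, -1), (670, -1), (680, 1), (690, 1)]
150 [(570, 2), (580, 1), (590, 2), (600, 17), (610, 46), (620, 48), (630, 49), (640, 59), (650, -1), (660, -1), (670, -1), (680, 1), (690, 2)]
165 [(570, 34), (580, 0), (590, 1), (600, 3), (610, 46), (620, 49), (630, 48), (640, 58), (650, -1), (660, -1), (670, -1), (680, 0), (690, 3)]
180 [(570, 35), (580, 2), (590, 2), (600, 10), (610, 47), (620, 48), (630, 48), (640, 61), (650, -1), (660, -1), (670, -1), (680, 2), (690, 2)]
195 [(570, 2), (580, 1), (590, 2), (600, 42), (610, 49), (620, 48), (630, 49), (640, 59), (650, -1), (660, -1), (670, -1), (680, 3), (690, 3)]
210 [(570, 2), (580, 3), (590, 2), (600, 42), (610, 47), (620, 50), (630, 49), (640, 59), (650, -1), (660, -1), (670, -1), (680, 3), (690, 2)]
225 [(570, 2), (580, 1), (590, 2), (600, 1), (610, 48), (620, 47), (630, 48), (640, 60), (650, -1), (660, -1), (670, -1), (680, -1), (690, -1)]
```

View pics/c2.png

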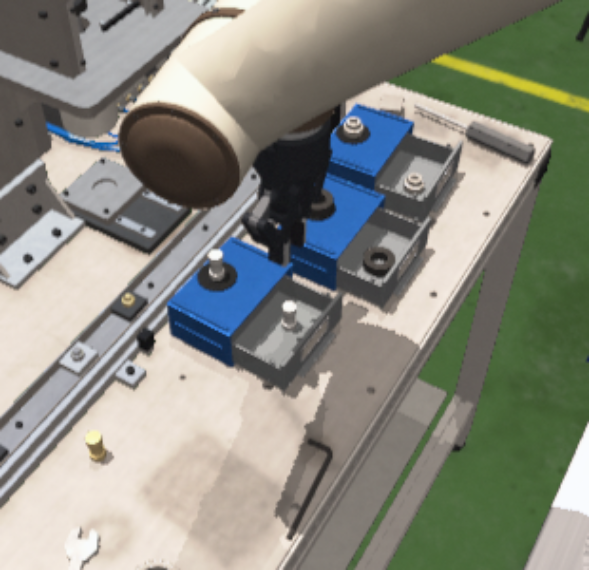

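The crop shows the bush, collar and plain fitting in their own drawers. Brass is still on the bench at crop (95,445). Before going there I check for tall things near it.

```bash
python3 - <<'E'
from h import *
for n in ["scene","side"]:
    c=camera_model(n);W=cloud(np.load(f"pics/{n}0.npy"),c,c["R"],c["t"])
    for y in range(60,330,30):
        q=W[(abs(W[...,1]-y)<15)&(W[...,2]>100)&(W[...,0]>400)&(W[...,0]<900)]
        print(n,y,len(q),q[q[:,0].argmin()].round() if len(q) else "")
E
```

```text
scene 60 757 [817.  61. 255.]
scene 90 1025 [817.  89. 262.]
scene 120 1656 [817. 114. 259.]
scene 150 2150 [817. 160. 260.]
scene 180 2641 [818. 173. 254.]
scene 210 1410 [817. 218. 257.]
scene 240 263 [817. 242. 263.]
scene 270 53 [818. 257. 257.]
scene 300 464 [517. 298. 236.]
side 60 578 [818.  71. 252.]
side 90 636 [816.  85. 258.]
side 120 1226 [817. 122. 260.]
side 150 1701 [817. 161. 257.]
side 180 3376 [817. 175. 259.]
side 210 2159 [817. 215. 252.]
side 240 401 [817. 245. 254.]
side 270 598 [730. 280. 416.]
side 300 741 [517. 307. 244.]
```

>>> drive_tool(plan=[[[-0.2,0,15,0,0],[-0.2,0,32,0,0],[-0.2,0,36,0,0],[-0.2,12,36,0,0],[-0.2,14,36,0,0],[-0.2,14,36,0,0],[-0.2,14,32,0,0],[-0.2,14,15,0,0],[-0.2,14,5,0,0],[-0.2,0,0,-20,0],[-0.2,0,0,-30,0],[-0.2,0,0,-20,0],[-0.2,0,0,0,0],[-0.2,0,0,0,0]]])

```text
clock: 17.0
position: [560.5, 175.3, 47.1]
ee_rot: [-0.001, 1.0, -0.001, -0.002]
contact_force: [-0.2, 1.1, 0.2]
gripper_width: 51.3
grasp_force: 0.0
```

Now down, grip, lift, and carry toward (462,-26).

>>> drive_tool(plan=[[[-0.2,2,1,-20,0],[-0.2,0,0,-14,0],[-0.2,0,0,-6,0],[-0.2,0,0,0,0],[1,0,0,0,0],[1,0,0,0,0],[1,0,0,0,0],[1,0,0,0,0],[1,0,0,0,0],[1,0,0,0,0],[1,0,0,0,0],[1,0,0,10,0],[1,0,0,20,0],[1,0,0,30,0],[1,-10,0,30,0],[1,-15,0,20,0],[1,-15,-10,0,0],[1,-15,-20,0,0],[1,-15,-20,0,0],[1,-15,-20,0,0]]])

```text
clock: 18.67
position: [477.5, 106.3, 119.4]
ee_rot: [-0.002, 1.0, 0.0, 0.0]
contact_force: [0.0, -1.3, -0.1]
gripper_width: 14.7
grasp_force: 58.5
```

>>> drive_tool(plan=[[[1,-15,-30,0,0],[1,0,-33,0,0],[1,0,-33,0,0],[1,0,-25,0,0],[1,0,-10,0,0],[1,0,0,0,0],[1,0,0,0,0]]])

```text
clock: 19.25
position: [463.7, -24.1, 119.1]
ee_rot: [-0.001, 1.0, 0.0, 0.0]
contact_force: [-0.0, -0.6, -0.2]
gripper_width: 14.7
grasp_force: 58.6
```

>>> drive_tool(plan=[[[1,-1,-1,-30,0],[1,0,0,-30,0],[1,0,0,-20,0],[1,0,0,-10,0],[1,0,0,-8,0],[1,0,0,-5,0],[1,0,0,-1,0],[1,0,0,0,0],[0.4,0,0,0,0],[0.4,0,0,0,0],[0.4,0,0,0,0],[0.4,0,0,0,0],[0.4,0,0,10,0],[0.4,0,0,15,0],[0.4,0,0,25,0],[0.4,0,0,30,0],[0.4,0,0,25,0],[0.4,0,0,0,0]]])

```text
clock: 20.75
position: [465.8, -24.3, 124.5]
ee_rot: [-0.002, 1.0, 0.001, 0.005]
contact_force: [0.9, 0.2, 0.5]
gripper_width: 25.7
grasp_force: 0.0
```

>>> drive_tool(plan=[[[1,-10,-6,0,0],[1,-20,-8,0,0],[1,-20,-8,0,0],[1,-12,0,0,0],[1,0,0,0,0],[1,0,0,-30,0],[1,0,0,-30,0],[1,0,0,-20,0],[1,0,0,-14,0],[1,0,0,0,0],[1,0,0,0,0]]])

```text
clock: 21.67
position: [400.0, -47.3, 24.9]
ee_rot: [-0.002, 1.0, -0.001, -0.002]
contact_force: [0.8, 0.4, 0.5]
gripper_width: 0.1
grasp_force: 0.0
```

```bash
python3 - <<'E'
from h import *
for n in ["scene"]:
    p,d=get_image(n)
    a=p[60:360,130:440,::-1]; cv2.imwrite("pics/c3.png",cv2.resize(a,None,fx=1.9,fy=1.9))
E
```

```text
(no output)
```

View pics/c3.png

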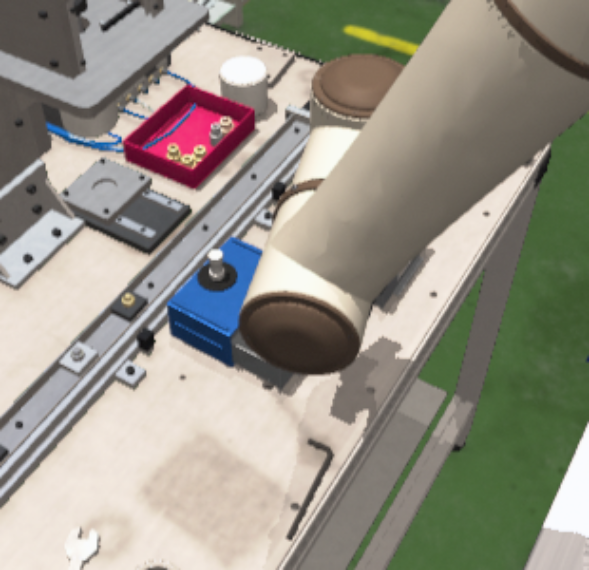

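The view of the fitting drawer is blocked by the arm. I shut the bush drawer first, then check from there.

>>> drive_tool(plan=[[[1,0,0,20,0],[1,0,0,30,0],[1,0,-10,20,0],[1,-2,-25,0,0],[1,-3,-36,0,0],[1,-5,-36,0,0],[1,0,-36,0,0],[1,0,-36,0,0],[1,0,-36,0,0],[1,0,-36,0,0],[1,0,-36,0,0],[1,0,-17,0,0],[1,0,0,-20,0],[1,0,0,-30,0],[1,0,0,-20,0],[1,0,0,0,0]]])

```text
clock: 23.05
position: [388.2, -350.1, 23.4]
ee_rot: [-0.001, 1.0, 0.002, -0.003]
contact_force: [-0.5, -0.7, 0.3]
gripper_width: 0.2
grasp_force: 0.0
```

```bash
python3 - <<'E'
from h import *
for n in ["scene"]:
    p,d=get_image(n)
    a=p[60:360,130:440,::-1]; cv2.imwrite("pics/c4.png",cv2.resize(a,None,fx=1.9,fy=1.9))
E
```

```text
(no output)
```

View pics/c4.png

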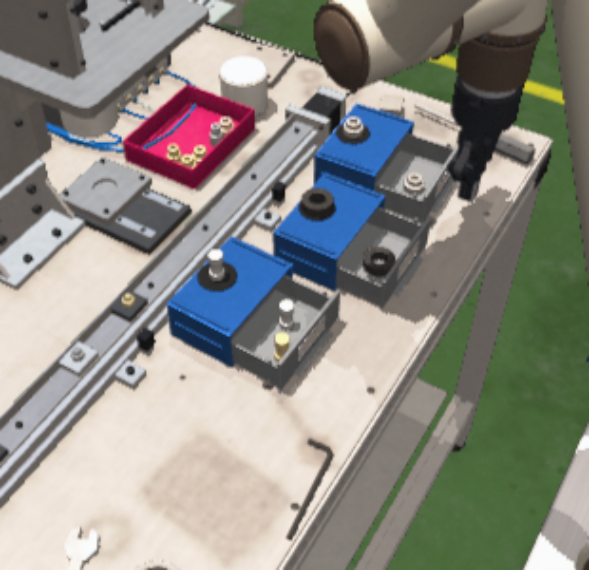

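Both fittings stand in their drawer (crop 287,315 and 281,345), so all four parts are sorted. Now I push.

>>> drive_tool(plan=[[[1,8,0,0,0],[1,8,0,0,0],[1,4,0,0,0],[1,3,0,0,0],[1,4,0,0,0],[1,5,0.2,0,0],[1,5,0.2,0,0],[1,5,0.2,0,0],[1,5,0.2,0,0],[1,5,0.2,0,0],[1,5,0.2,0,0],[1,5,0.2,0,0],[1,5,0.2,0,0],[1,5,0.2,0,0],[1,5,0.2,0,0],[1,4,0.2,0,0],[1,3,0,0,0],[1,0,0,0,0]]])

```text
clock: 24.6
position: [475.5, -348.9, 25.7]
ee_rot: [-0.002, 1.0, -0.0, 0.001]
contact_force: [0.3, 1.0, 0.3]
gripper_width: 0.1
grasp_force: 0.1
```

>>> drive_tool(plan=[[[1,2,0,0,0],[1,1,0,0,0],[1,1,0,0,0],[1,0,0,0,0]]])

```text
clock: 24.93
position: [477.8, -348.8, 25.7]
ee_rot: [-0.001, 1.0, 0.0, -0.001]
contact_force: [-2.8, 1.0, 2.0]
gripper_width: 0.1
grasp_force: 1.8
```

>>> drive_tool(plan=[[[1,1,0,0,0],[1,1,0,0,0],[1,1,0,0,0],[1,0,0,0,0]]])

```text
clock: 25.27
position: [477.8, -348.6, 25.7]
ee_rot: [-0.001, 1.0, 0.001, -0.004]
contact_force: [-9.9, -0.8, 5.7]
gripper_width: -0.1
grasp_force: 4.9
```

>>> drive_tool(plan=[[[1,-5,0,0,0],[1,-20,0,0,0],[1,-30,0,0,0],[1,-30,0,0,0],[1,-18,0,0,0],[1,0,20,0,0],[1,0,36,0,0],[1,0,36,0,0],[1,0,36,0,0],[1,0,18,0,0],[1,0,0,0,0],[1,0,0,0,0]]])

```text
clock: 26.27
position: [380.4, -202.2, 26.4]
ee_rot: [-0.003, 1.0, -0.0, 0.002]
contact_force: [0.5, 0.2, -0.2]
gripper_width: -0.0
grasp_force: 0.0
```

>>> drive_tool(plan=[[[1,6,0,0,0],[1,4,0,0,0],[1,3,0,0,0],[1,4,0,0,0],[1,5,0,0,0],[1,5,0,0,0],[1,5,0,0,0],[1,5,0,0,0],[1,5,0,0,0],[1,5,0,0,0],[1,5,0,0,0],[1,5,0,0,0],[1,5,0,0,0],[1,4,0,0,0],[1,2,0,0,0],[1,0,0,0,0]]])

```text
clock: 27.6
position: [447.6, -202.7, 25.9]
ee_rot: [-0.002, 1.0, -0.0, 0.001]
contact_force: [-0.6, -0.1, 0.2]
gripper_width: -0.2
grasp_force: 0.3
```

>>> drive_tool(plan=[[[1,1,0,0,0],[1,1,0,0,0],[1,1,0,0,0],[1,0,0,0,0]]])

```text
clock: 27.93
position: [447.7, -202.7, 25.9]
ee_rot: [-0.001, 1.0, 0.0, -0.002]
contact_force: [-5.6, 0.1, 4.7]
gripper_width: 0.0
grasp_force: 2.7
```

>>> drive_tool(plan=[[[1,1,0,0,0],[1,1,0,0,0],[1,0,0,0,0],[1,0,0,0,0]]])

```text
clock: 28.27
position: [447.7, -202.7, 25.7]
ee_rot: [-0.001, 1.0, 0.0, -0.004]
contact_force: [-8.3, 0.6, 7.4]
gripper_width: 0.1
grasp_force: 4.4
```

>>> drive_tool(plan=[[[1,-7,0,0,0],[1,-20,0,0,0],[1,-15,0,0,0],[1,0,15,0,0],[1,0,36,0,0],[1,0,36,0,0],[1,0,36,0,0],[1,0,24,0,0],[1,0,10,0,0],[1,0,0,0,0],[1,0,0,0,0]]])

```text
clock: 29.18
position: [410.7, -45.0, 26.2]
ee_rot: [-0.002, 1.0, 0.0, 0.001]
contact_force: [-0.0, 0.4, 0.1]
gripper_width: 0.1
grasp_force: 0.0
```

>>> drive_tool(plan=[[[1,6,0,0,0],[1,4,0,0,0],[1,3,0,0,0],[1,3,0,0,0],[1,4,0,0,0],[1,5,-0.2,0,0],[1,5,-0.2,0,0],[1,5,-0.2,0,0],[1,5,-0.2,0,0],[1,5,-0.2,0,0],[1,5,-0.2,0,0],[1,5,-0.2,0,0],[1,5,-0.2,0,0],[1,5,-0.2,0,0],[1,4,0,0,0],[1,2,0,0,0],[1,0,0,0,0]]])

```text
clock: 30.6
position: [481.6, -47.4, 25.9]
ee_rot: [-0.001, 1.0, 0.0, 0.001]
contact_force: [-1.0, -1.3, 0.1]
gripper_width: -0.1
grasp_force: 0.3
```

>>> drive_tool(plan=[[[1,2,0,0,0],[1,2,0,0,0],[1,1,0,0,0],[1,1,0,0,0],[1,0,0,0,0]]])

```text
clock: 31.02
position: [486.9, -47.5, 25.9]
ee_rot: [-0.001, 1.0, 0.0, 0.0]
contact_force: [-0.6, -0.6, 0.2]
gripper_width: -0.1
grasp_force: 0.7
```

>>> drive_tool(plan=[[[1,1,0,0,0],[1,1,0,0,0],[1,1,0,0,0],[1,0,0,0,0]]])

```text
clock: 31.35
position: [488.1, -47.7, 25.8]
ee_rot: [-0.001, 1.0, -0.0, -0.002]
contact_force: [-5.5, 1.7, 4.5]
gripper_width: -0.1
grasp_force: 2.7
```

At the stop. I back off, move clear to the left and check.

>>> drive_tool(plan=[[[1,1,0,0,0],[1,-5,0,0,0],[1,-20,0,0,0],[1,-30,0,0,0],[1,-25,0,20,0],[1,0,10,30,0],[1,0,30,30,0],[1,0,36,30,0],[1,0,36,30,0],[1,0,36,0,0],[1,0,36,0,0],[1,0,36,0,0],[1,0,36,0,0],[1,0,30,0,0],[1,0,10,0,0],[1,0,0,0,0],[1,0,0,0,0]]])

```text
clock: 32.77
position: [410.6, 240.2, 158.5]
ee_rot: [-0.002, 1.0, 0.0, 0.0]
contact_force: [-0.0, -0.1, 0.1]
gripper_width: -0.2
grasp_force: 0.0
```

```bash
python3 - <<'E'
from h import *
for n in ["scene","side"]:
    p,d=get_image(n)
    c=camera_model(n);W=cloud(d,c,c["R"],c["t"])
    if n=="scene": cv2.imwrite("pics/c5.png",cv2.resize(p[60:360,130:440,::-1],None,fx=1.9,fy=1.9))
    for k,x,y,yaw in [("fit",547.7,-48.4,-1.8),("collar",507,-202.7,0),("bush",537.1,-348.6,2.1)]:
        a=np.radians(yaw); dx=W[...,0]-x; dy=W[...,1]-y
        X=dx*np.cos(a)+dy*np.sin(a); Y=-dx*np.sin(a)+dy*np.cos(a)
        q=X[(abs(Y)<55)&(abs(X)<140)&(W[...,2]>12)&(W[...,2]<46)&(X<0)]
        print(n,k,len(q),"front face rel. to case centre (shut -47.5):",np.percentile(q,[2,20,50]).round(1) if len(q) else "")
E
```

```text
scene fit 2 front face rel. to case centre (shut -47.5): [-33.3 -33.1 -32.8]
scene collar 0 front face rel. to case centre (shut -47.5): 
scene bush 159 front face rel. to case centre (shut -47.5): [-48.7 -47.4 -46.8]
side fit 0 front face rel. to case centre (shut -47.5): 
side collar 0 front face rel. to case centre (shut -47.5): 
side bush 0 front face rel. to case centre (shut -47.5):
```

View pics/c5.png

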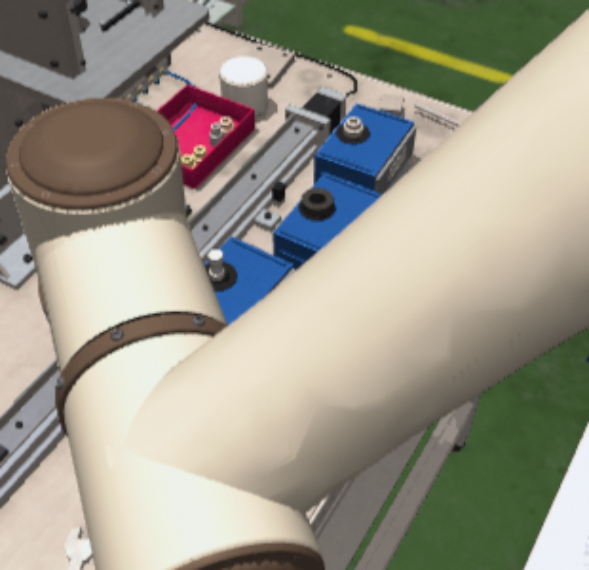

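The bush drawer is seen shut (its face at -47.4 against -47.5). The arm hides the other two, so I move it farther left.

>>> drive_tool(plan=[[[1,-5,15,0,0],[1,-9,25,5,0],[1,-9,25,5,0],[1,-9,25,5,0],[1,-9,25,5,0],[1,-9,25,5,0],[1,-9,25,5,0],[1,-10,25,5,0],[1,-10,25,5,0],[1,-10,25,5,0],[1,-10,25,5,0],[1,-15,25,5,0],[1,-15,20,5,0],[1,-15,10,5,0],[1,-10,5,5,0],[1,0,0,0,0],[1,0,0,0,0],[1,0,0,0,0]]])

```text
clock: 34.37
position: [257.4, 563.7, 228.6]
ee_rot: [-0.001, 1.0, -0.0, -0.0]
contact_force: [-0.2, 0.4, 0.0]
gripper_width: 0.6
grasp_force: 0.0
```

```bash
python3 - <<'E'
from h import *
for n in ["scene","side"]:
    p,d=get_image(n)
    c=camera_model(n);W=cloud(d,c,c["R"],c["t"])
    if n=="scene": cv2.imwrite("pics/c6.png",cv2.resize(p[60:360,130:440,::-1],None,fx=1.9,fy=1.9))
    for k,x,y,yaw in [("fit",547.7,-48.4,-1.8),("collar",507,-202.7,0),("bush",537.1,-348.6,2.1)]:
        a=np.radians(yaw); dx=W[...,0]-x; dy=W[...,1]-y
        X=dx*np.cos(a)+dy*np.sin(a); Y=-dx*np.sin(a)+dy*np.cos(a)
        q=X[(abs(Y)<55)&(abs(X)<140)&(W[...,2]>12)&(W[...,2]<46)&(X<0)]
        print(n,k,len(q),np.percentile(q,[2,20,50]).round(1) if len(q) else "")
E
```

```text
scene fit 324 [-49.  -47.8 -47.1]
scene collar 215 [-48.4 -47.4 -46.9]
scene bush 151 [-48.5 -47.3 -46.6]
side fit 139 [-49.1 -48.4 -47.9]
side collar 72 [-48.6 -48.  -47.4]
side bush 51 [-48.5 -47.5 -47.3]
```

View pics/c6.png

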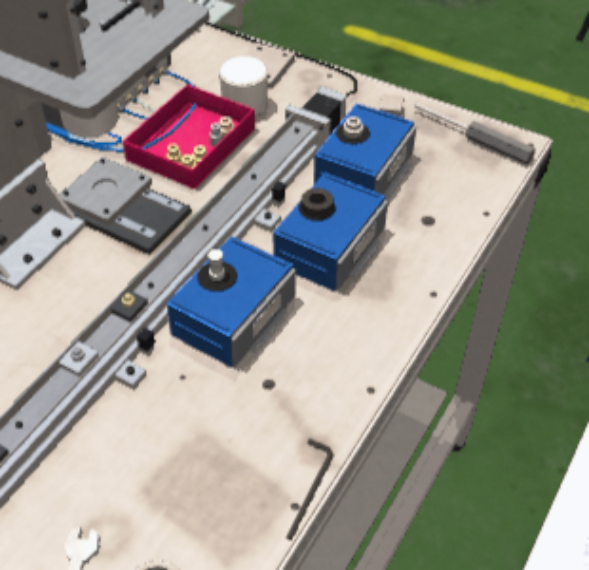

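All three drawers are shut: each front face measures within 1 mm of -47.5. No parts are left on the bench.

```bash
python3 -c "
from bench import *
print(job_done())"
```

```text
the job is handed in; nothing more can be done
None
```

All four parts went into their own drawers, all three drawers measure shut to within about 1 mm of their stops, and the job was handed in at about 34 s on the robot's clock; no verdict came back.

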